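# Index a two-eared flange and shoot the bolt into its notch

## Robot

A 6-joint arm with a two-finger parallel gripper is mounted at the origin on a cart in front of the work surface, level with it; the furniture and walls round the work are solid. World frame = base frame: x ahead of the robot, y to its left, z up, the work surface at z = 0. Lengths are in mm, angles in rad, forces in N, time in s.
With the tool pointing down it reaches from about 275 to 975 mm from the base axis. Payload 8.4 kg.
Tool frame: the origin (TCP) lies between the finger pads; the fingertips stand 14 mm ahead of it and the grasp point (between the pads) lies 5 mm behind it (tip_reach is the distance from the TCP to the fingertips, in mm); z points along the fingers, y is the line along which they close (so a half turn about z gives the same grasp; the last joint's range is limited). The gripper opens to 92 mm and grips with 3 to 60 N. Pads are 20 mm wide; open, the fingers measure 128 mm over their backs; the gripper's body (75 mm by 189 mm) begins 69 mm behind the grasp point.
Start: joints at [1.15, 0.353, 1.633, -0, 1.155, -0.002], TCP at [254.164, 570.989, 228.583] pointing down, gripper open.
Joint ranges: [-2.63, 2.63], [-0.92, 2.1], [0.06, 2.66], [-1.3, 4.44], [0, 2.69], [-3.02, 3.02]. Speed limits (rad/s): [2.22, 2.22, 2.79, 3.14, 3.14, 3.14].

## Interface

Orientations are given as a unit quaternion [x, y, z, w].
In Python, from cell import observe, read_camera, sign_off, tip_reach gives the robot as it stands.
- The arm moves only by the tool arm_command, never from a script. Its argument "motion" is a list of rows, each a list of 3 entries, a list of its own where there are three numbers: the opening, from 0 (shut) to 1 (fully open), then the shift along the tool's x, y, z scaled (see below), then the turn, a rotation vector about the tool's x, y, z scaled (see below). A call has 1 to 8 rows; each row shifts and turns the commanded pose from where the row before left it, along the tool's axes as they then stand; what a row does not reach is not made up. The controller multiplies each number of a shift by 500 mm and each number of a turn by 180 degrees. A row lasts 1/12 s, in which the tool goes at most 41.7 mm and 7.16 degrees, less where a joint would pass 70% of its speed; a pose out of reach is approached as far as the arm can. A call with a number of a shift or a turn outside -1 to 1 is refused whole. A call with a gripper value outside its range is refused whole. The fingers move at their own pace and stop on an object; the grip force is fixed at half the most. Time passes only in rows, so rows that do not move let the fingers close. It gives the time, the measured TCP pose, the force, the opening and the grip force at its end, in the units of the state.
- observe(): the state, without advancing time (a new reading comes with each control period).
- read_camera(name): name is "scene" or "top" or "wrist"; returns a dict with "frame" (480x640x3 uint8, red, green, blue), "vertical_fov" (degrees; the focal length in pixels is half the picture's height over the tangent of half this angle, whatever the lens; pixels are square), "cx", "cy" (the principal point, pixels), "dist_coeffs" ([k1, k2, p1, p2, k3] as OpenCV has them; the pictures are not rectified), "cam_to_world" (4x4, takes a point from camera to world coordinates). Camera axes: x right, y up, looking along -z (the intrinsics and any distortion apply to the point x, -y, -z); pixel columns grow to the right and rows downward; lengths in mm; the calibration is good to about 2 mm. A picture is of the moment at which its call begins. There is no depth.
- sign_off(): hands the job in; it is judged then, once.
The state is a dict: "time": time; "joint_pos": joint angles; "joint_vel": joint speeds; "joint_efforts": joint torques, N m; "ee_pos": TCP position; "orientation": TCP orientation; "contact_force": force on the tool from outside, world axes, zero at the start; "wrist_torque": the same for the moment, N m; "gripper_width": finger opening in mm; "gripper_force": force on a finger pad.
Only numpy, scipy, OpenCV 4.12 (cv2) and the standard library are available. Lean on these libraries where they do the work, as an engineer would, in place of code of your own. Each camera call takes 0.05 s, during which the arm holds its last target. There are 200 camera calls.

## Task

The flange on the indexing fixture is turned the wrong way and the index bolt stands in the way of its ears. Draw the bolt back clear, push the flange round on its spigot by the sides of its ears until the notch in its rim faces the bolt, then shoot the bolt fully home: bottomed in the notch and the flange's play taken up firmly against the spigot, but without ramming it against the flange. Leave the flange flat on the fixture and the tools and parts round about where they lie.

Things in the scene. Friction and masses are not known exactly. Their poses are not given: they have to be found in the camera images.
- fixture: fixed indexing fixture. Origin: spigot axis at bench height; z up; the bolt slides along its y axis. Steel base plate 144 x 156 x 14 mm, with a tongue 76 mm wide along +y out to 192 mm. Spigot 28 mm in diameter, top 46 mm above the bench, on an 84 mm round shoulder whose top is 20 mm above the bench. The bolt's dark housing, 45 mm wide and 49 mm high, covers y = 78 to 116 mm
- index_bolt (a joint): travel of the index bolt, m: 0 = fully drawn (nose tip 74 mm from the spigot axis), growing towards the spigot, limit 0.048. It slides stiffly, with about 8 N of friction, and stays where left. Below 0.003: clear of the ears; about 0.028: nose on the flange's plain rim; 0.0415 to 0.0445: touching the notch's bottom; about 0.0445: firmly home, the flange's play taken up against the spigot
- bolt_handle (a point): centre of the bolt's black upright handle, 17 mm in diameter, 46 to 80 mm above the bench (this point 63 mm); it moves with the bolt and stands 166 mm from the spigot axis when the bolt is drawn. The bolt is a bar 12 mm wide, 22 to 34 mm above the bench; its half-round nose ends 92 mm nearer the spigot than the handle's centre
- flange: loose aluminium flange, about 0.75 kg, lying on the shoulder, its 31 mm bore over the 28 mm spigot (1.5 mm play): it turns any way. Disc 92 mm in diameter, 16 mm thick (20 to 36 mm above the bench), with a 50 mm hub 6 mm higher. Origin: bore axis, underside; +y points through the notch, the ears stick out along +x and -x. The notch faces the bolt when its +y points along the fixture's +y
- notch (a point): middle of the bottom of the one notch in the flange's rim, 31 mm from the bore axis, half-way up the disc. The notch is 14 mm wide, flared to 19 mm at the rim over its outer 8 mm, and 15 mm deep; the flare leads the bolt's nose in when the notch is off by up to about 4 mm. Sliding the flange back until it bears on the spigot takes 3 to 10 N at the bolt's nose
- ear_a (a point): centre of the ear on the flange's +x side, half-way up: 57 mm from the bore axis. Each ear is 26 mm wide with straight sides and a round end 70 mm from the bore axis, 16 mm thick, with an 11 mm bolt hole
- ear_b (a point): centre of the equal ear on the flange's -x side, half-way up
- bolt_nose (a point): tip of the bolt's nose, 28 mm above the bench
- driver_grey: bystander: screwdriver with dark handle, 41 x 186 x 22 mm, lying beside the base plate; origin at the middle of its underside
- hex_key: bystander: black hex key, 29 x 109 x 6 mm, lying beside the tongue
- part_6: bystander: small turned steel part, 26 mm in diameter, 18 mm high, in front of the base plate
- part_3: bystander: another turned part of the same kind, beside the tongue on the far side from the hex key

How it is judged (in metres and radians):
On the way, in this order (a step that is already met when the one before it is completed fails the run):
1. the bolt is drawn back clear of the ears (value of joint index_bolt below 0.004 m), for 0.1 s.
2. the notch has been turned to face the bolt (its bottom within 5 mm of the bolt's line, on the bolt's side) (x of notch in the frame of fixture between -0.005 and 0.005 m and y of notch in the frame of fixture above 0.02 m), for 0.1 s.
At the end, for the whole second after the job is handed in: The bolt is firmly home in the notch: its travel is over 43 mm (it reads about 44.5 mm when bottomed with the flange's play taken up against the spigot), its nose tip is within 3 mm of the middle of the notch's bottom, and the flange lies flat on the shoulder (within 2 mm and 0.05 rad), at rest (value of joint index_bolt above 0.043 m and horizontal distance between bolt_nose and notch below 0.003 m and z of flange in the frame of fixture below 0.022 m and angle between flange's own z axis and vertical below 0.05 rad and linear speed of flange below 0.01 m/s); the robot touches nothing.
It fails at once if the bolt is rammed against the flange with more than 30 N (contact force between index_bolt and flange above 30 N).
It fails at once if the flange is lifted off its shoulder by more than 8 mm or tipped by more than 0.2 rad (z of flange in the frame of fixture above 0.028 m or angle between flange's own z axis and vertical above 0.2 rad).
It fails at once if the screwdriver or the hex key lying beside the fixture is moved by more than 25 mm (distance of any of driver_grey, hex_key from where it was at the start of the episode above 0.025 m).
It also fails if it takes over 64 s, if anything falls off the work surface, if the arm or the gripper's body presses on something with over 40 N, if the wrist force passes 120 N, or if a joint passes its speed limit or range.

## Working session

There is one attempt and no reset: what is moved stays moved. The work goes in short steps, Python scripts to look and compute and a tool call to move; the robot and the scene stay as the last step left them, time stands still between calls to the robot, and variables do not carry over. Pictures are saved under pics/ and viewed, at most 10 in all, crops included, and the job is handed in when it is done.

Besides the shell and the picture viewer there is one more tool, called after "Emit:" by a JSON object that holds its "op" and its "data", one argument or row to a line. arm_command: Moves the arm, as the interface text tells. Its arguments: {"type":"object","properties":{"motion":{"type":"array","items":{"type":"array"}}},"required":["motion"]}

```bash
mkdir -p pics
cat > h.py <<'E'
import numpy as np, cv2
from cell import observe, read_camera, sign_off, tip_reach
def K(c):
    f=240/np.tan(np.radians(c["vertical_fov"])/2)
    return np.array([[f,0,c["cx"]],[0,f,c["cy"]],[0,0,1]]),np.array(c["dist_coeffs"],float)
def shot(n,fn):
    c=read_camera(n); cv2.imwrite("pics/"+fn+".png",c["frame"][:,:,::-1])
    np.save("pics/"+fn+".npy",{k:c[k] for k in c if k!="frame"},allow_pickle=True); return c
def load(fn): return np.load("pics/"+fn+".npy",allow_pickle=True).item()
def ray(c,uv):
    k,d=K(c); p=cv2.undistortPoints(np.array([[uv]],float),k,d)[0,0]
    T=np.array(c["cam_to_world"]); v=T[:3,:3]@np.array([p[0],-p[1],-1]); return T[:3,3],v/np.linalg.norm(v)
def atz(c,uv,z):
    o,v=ray(c,uv); return o+v*(z-o[2])/v[2]
def tri(a,b):
    A=np.zeros((3,3));r=np.zeros(3)
    for c,uv in(a,b):
        o,v=ray(c,uv);P=np.eye(3)-np.outer(v,v);A+=P;r+=P@o
    return np.linalg.solve(A,r)
def proj(c,X):
    T=np.array(c["cam_to_world"]);k,d=K(c);q=(np.atleast_2d(X)-T[:3,3])@T[:3,:3];q=q*[1,-1,-1]
    return cv2.projectPoints(q,np.zeros(3),np.zeros(3),k,d)[0][:,0]
E
python3 - <<'E'
from h import *
for n in("scene","top"):
    c=shot(n,n+"0");print(n,np.round(c["cam_to_world"],2).tolist(),c["vertical_fov"],c["dist_coeffs"])
print(observe(),tip_reach)
E
```

```text
scene [[-0.78, 0.46, -0.42, 128.91], [-0.62, -0.59, 0.51, 275.09], [-0.01, 0.66, 0.75, 728.14], [0.0, 0.0, 0.0, 1.0]] 48.75915540948782 [0.00650676 0.         0.         0.         0.        ]
top [[0.01, 0.98, -0.2, 312.15], [-1.0, -0.0, -0.04, -194.38], [-0.04, 0.2, 0.98, 890.69], [0.0, 0.0, 0.0, 1.0]] 45.95205581813044 [-0.09700005  0.          0.          0.          0.        ]
{'time': 0.1, 'joint_pos': array([ 1.14960131e+00,  3.53580984e-01,  1.63406058e+00,  1.89724282e-05,
        1.15519249e+00, -2.37273589e-03]), 'joint_vel': array([-0.00018213, -0.00118019, -0.00152633,  0.0004382 , -0.00025505,
       -0.00128697]), 'joint_efforts': array([-1.51730537e-04, -5.94906092e+01, -3.34930336e+01,  6.99646259e-02,
        1.83842797e-02, -4.43291560e-05]), 'ee_pos': array([253.98162985, 570.59835349, 227.93709502]), 'orientation': array([ 2.07887651e-01,  9.78152513e-01, -6.05007922e-04, -1.38956166e-04]), 'contact_force': array([ 0.24847362, -1.30953992,  0.98487105]), 'wrist_torque': array([-0.03315167,  0.01215688, -0.02036886]), 'gripper_force': 0.0, 'gripper_width': 91.87983103935119} 14.0
```

View pics/top0.png

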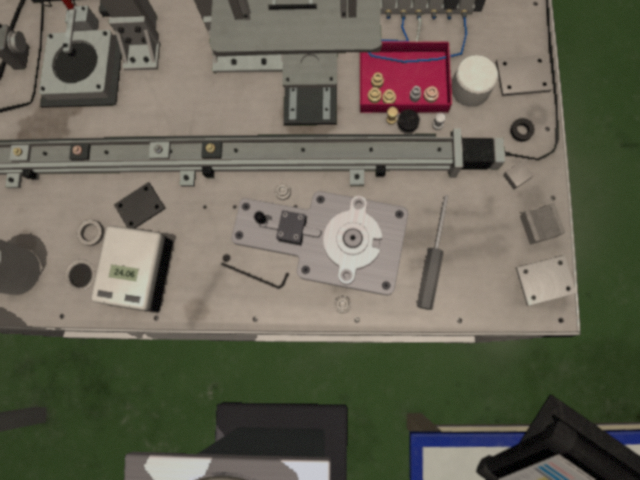

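View pics/scene0.png

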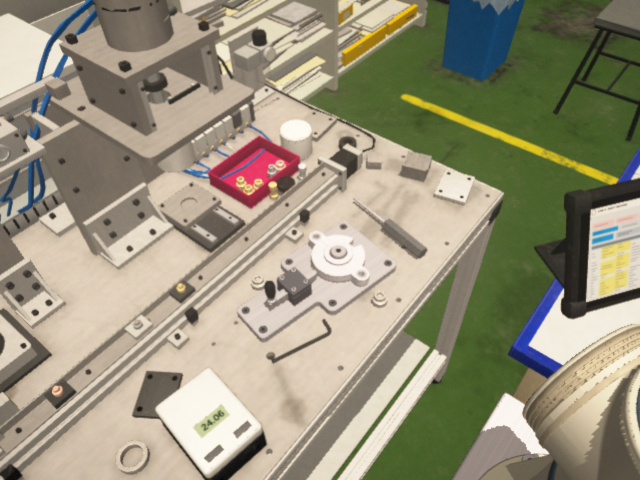

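Top view: spigot (352,237), bolt handle (260,217), housing (292,226), notch at about (378,240) (facing away from the bolt), ears (358,203) and (346,273); screwdriver right (432,270), hex key (260,275). The scene view agrees: spigot (338,251), handle top (270,285).

Run:
```python
from h import *
t=load("top0");s=load("scene0")
P=lambda uv,z:print(uv,np.round(atz(t,uv,z),1))
sp=tri((t,(352,237)),(s,(338,250)));print("spigot",sp)
print("handle top",tri((t,(258,217)),(s,(270,285))))
for uv,z in [((352,237),46),((258,217),80),((358,203),36),((346,273),36),((378,240),30),((318,197),14),((401,213),14),((387,286),14),((304,276),14),((445,197),5),((428,305),20),((223,264),6),((287,275),6),((342,303),10),((283,191),10)]:P(uv,z)
```

```text
spigot [ 485.33416396 -193.92903159   43.31602607]
handle top [510.20618436 -53.26805059  71.60502932]
(352, 237) [ 485.4 -193.7   46. ]
(258, 217) [508.8 -54.4  80. ]
(358, 203) [ 541.5 -203.    36. ]
(346, 273) [ 431.5 -184.5   36. ]
(378, 240) [ 483.9 -233.9   30. ]
(318, 197) [ 557.6 -139.1   14. ]
(401, 213) [ 530.8 -271.6   14. ]
(387, 286) [ 414.3 -247.9   14. ]
(304, 276) [ 429.7 -118.6   14. ]
(445, 197) [ 559.7 -343.9    5. ]
(428, 305) [ 384.4 -310.    20. ]
(223, 264) [449.6  12.4   6. ]
(287, 275) [432.3 -90.9   6. ]
(342, 303) [ 388.1 -178.1   10. ]
(283, 191) [569.1 -81.8  10. ]
```

```bash
cat >> h.py <<'E'
def yaw(q):
    from scipy.spatial.transform import Rotation as R
    x=R.from_quat(q).as_matrix()[:,0]; return np.degrees(np.arctan2(x[1],x[0]))
def plan(p1,yaw1,n,p0=None,a0=None):
    "n rows world-straight, tool down; prints scaled rows"
    o=observe(); p0=o["ee_pos"] if p0 is None else np.array(p0,float); a=yaw(o["orientation"]) if a0 is None else a0
    d=(np.array(p1,float)-p0)/n; da=((yaw1-a+180)%360-180)/n
    for i in range(n):
        r=np.radians(a+i*da); c,s=np.cos(r),np.sin(r)
        print([round(v,4) for v in((c*d[0]+s*d[1])/500,(s*d[0]-c*d[1])/500,-d[2]/500)],round(-da/180,4))
E
python3 - <<'E'
from h import *
plan([495,-100,230],80.4,17)
E
```

```text
[np.float64(-0.058), np.float64(-0.0605), np.float64(-0.0002)] 0.0247
[np.float64(-0.0625), np.float64(-0.0559), np.float64(-0.0002)] 0.0247
[np.float64(-0.0667), np.float64(-0.0508), np.float64(-0.0002)] 0.0247
[np.float64(-0.0704), np.float64(-0.0455), np.float64(-0.0002)] 0.0247
[np.float64(-0.0737), np.float64(-0.0399), np.float64(-0.0002)] 0.0247
[np.float64(-0.0766), np.float64(-0.0341), np.float64(-0.0002)] 0.0247
[np.float64(-0.079), np.float64(-0.0281), np.float64(-0.0002)] 0.0247
[np.float64(-0.0809), np.float64(-0.0218), np.float64(-0.0002)] 0.0247
[np.float64(-0.0824), np.float64(-0.0155), np.float64(-0.0002)] 0.0247
[np.float64(-0.0833), np.float64(-0.0091), np.float64(-0.0002)] 0.0247
[np.float64(-0.0838), np.float64(-0.0026), np.float64(-0.0002)] 0.0247
[np.float64(-0.0837), np.float64(0.0039), np.float64(-0.0002)] 0.0247
[np.float64(-0.0832), np.float64(0.0104), np.float64(-0.0002)] 0.0247
[np.float64(-0.0821), np.float64(0.0168), np.float64(-0.0002)] 0.0247
[np.float64(-0.0806), np.float64(0.0231), np.float64(-0.0002)] 0.0247
[np.float64(-0.0785), np.float64(0.0293), np.float64(-0.0002)] 0.0247
[np.float64(-0.076), np.float64(0.0353), np.float64(-0.0002)] 0.0247
```

Emit:
{"op": "arm_command", "data": {
  "motion": [
    [0.5,[-0.058,-0.0595,0],[0,0,0.0247]],
    [0.5,[-0.0625,-0.054,0],[0,0,0.0247]],
    [0.5,[-0.0665,-0.05,0],[0,0,0.0247]],
    [0.5,[-0.07,-0.045,0],[0,0,0.0247]],
    [0.5,[-0.0735,-0.039,0],[0,0,0.0247]],
    [0.5,[-0.076,-0.034,0],[0,0,0.0247]],
    [0.5,[-0.078,-0.028,0],[0,0,0.0247]],
    [0.5,[-0.08,-0.022,0],[0,0,0.0247]]
  ]
}}

```text
time: 0.77
ee_pos: [367.8, 256.9, 228.5]
orientation: [0.498, 0.867, -0.0, -0.0]
contact_force: [0.3, 0.2, -0.2]
gripper_width: 46.1
gripper_force: 0.0
```

Emit:
{"op": "arm_command", "data": {
  "motion": [
    [0.5,[-0.082,-0.0155,0],[0,0,0.0247]],
    [0.5,[-0.0825,-0.009,0],[0,0,0.0247]],
    [0.5,[-0.083,-0.0026,0],[0,0,0.0247]],
    [0.5,[-0.083,0.004,0],[0,0,0.0247]],
    [0.5,[-0.0825,0.0104,0],[0,0,0.0247]],
    [0.5,[-0.0815,0.0168,0],[0,0,0.0247]],
    [0.5,[-0.08,0.023,0],[0,0,0.0247]],
    [0.5,[-0.078,0.029,0],[0,0,0.0247]]
  ]
}}

```text
time: 1.43
ee_pos: [480.6, -56.3, 228.5]
orientation: [0.739, 0.673, 0.0, -0.0]
contact_force: [1.7, 0.5, -0.4]
gripper_width: 45.9
gripper_force: 0.0
```

Emit:
{"op": "arm_command", "data": {
  "motion": [
    [0.5,[-0.076,0.035,0],[0,0,0.0247]],
    [0.5,[0,0,0],[0,0,0]]
  ]
}}

```text
time: 1.6
ee_pos: [496.5, -99.3, 228.6]
orientation: [0.766, 0.642, -0.0, 0.001]
contact_force: [0.2, 1.1, 1.0]
gripper_width: 45.7
gripper_force: 0.0
```

Run:
```python
from h import *
o=observe();print(o["time"],o["ee_pos"],yaw(o["orientation"]),o["gripper_width"],o["contact_force"],o["joint_pos"])
c=shot("wrist","w1");print(np.round(c["cam_to_world"],2).tolist())
```

```text
1.6 [496.53322219 -99.29496035 228.64691153] 79.9319712577648 45.67297435269923 [0.22238435 1.14281112 1.01840031] [-0.19899918  0.16657856  1.88433014 -0.00221094  1.08845187 -0.02225775]
[[0.98, 0.17, 0.05, 510.8], [-0.17, 0.94, 0.29, -16.86], [0.0, -0.3, 0.96, 384.14], [0.0, 0.0, 0.0, 1.0]]
```

View pics/w1.png

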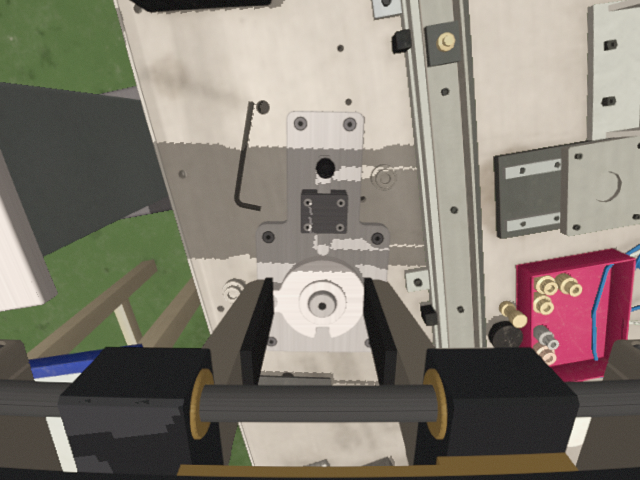

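Wrist view: handle top (325,168), housing (325,212), spigot centre (322,306), notch (322,333), tongue's end corners (289,112) and (363,112).

Run:
```python
from h import *
w=load("w1");t=load("top0");s=load("scene0")
sp=atz(w,(322,306),46);h=atz(w,(325,168),80);n=atz(w,(322,333),36)
a=atz(w,(289,112),14);b=atz(w,(363,112),14)
print("sp",sp,tri((w,(322,306)),(t,(352,237))))
print("h",h,tri((w,(325,168)),(t,(258,216))),tri((w,(325,168)),(s,(270,284))))
print("notch",n,"corners",a,b,np.linalg.norm(a-b))
m=(a+b)/2
for q in(h,m,n): d=q-sp;print(np.hypot(*d[:2]),np.degrees(np.arctan2(d[1],d[0])))
```

```text
sp [ 484.25840429 -193.36506537   46.        ] [ 484.76735773 -193.4160869    46.49633045]
h [511.04726891 -51.43066416  80.        ] [511.55740067 -52.68354953  72.80063966] [510.4446909  -53.12156358  73.21646996]
notch [ 477.8523682  -230.93190401   36.        ] corners [4.86012921e+02 3.31341369e-02 1.40000000e+01] [556.32964355 -12.37807545  14.        ] 71.40363895815491
144.44035970797418 79.3116617065206
190.79734814253678 78.84485062532951
38.10911523945526 -99.67720542793704
```

Emit:
{"op": "arm_command", "data": {
  "motion": [
    [0.5,[0.0243,0.003,0.03],[0,0,0.0022]],
    [0.5,[0.0243,0.003,0.03],[0,0,0]],
    [0.5,[0.0243,0.003,0.03],[0,0,0]],
    [0.5,[0.0243,0.003,0.03],[0,0,0]],
    [0.5,[0,0,0.05],[0,0,0]],
    [0.5,[0,0,0.05],[0,0,0]],
    [0.5,[0,0,0.05],[0,0,0]],
    [0.5,[0,0,0.05],[0,0,0]]
  ]
}}

```text
time: 2.32
ee_pos: [508.0, -45.2, 67.5]
orientation: [0.765, 0.644, -0.0, -0.0]
contact_force: [0.8, 0.0, -0.9]
gripper_width: 46.1
gripper_force: 0.0
```

Emit:
{"op": "arm_command", "data": {
  "motion": [
    [0,[0,0,0],[0,0,0]],
    [0,[0,0,0],[0,0,0]],
    [0,[0,0,0],[0,0,0]],
    [0,[0,0,0],[0,0,0]],
    [0,[0,0,0],[0,0,0]],
    [0,[0,0,0],[0,0,0]]
  ]
}}

```text
time: 2.82
ee_pos: [512.2, -46.8, 70.5]
orientation: [0.766, 0.643, 0.003, 0.003]
contact_force: [8.1, -0.7, -7.1]
gripper_width: 16.5
gripper_force: 30.0
```

Emit:
{"op": "arm_command", "data": {
  "motion": [
    [0,[0.006,0,0],[0,0,0]],
    [0,[0.006,0,0],[0,0,0]],
    [0,[0.006,0,0],[0,0,0]],
    [0,[0.006,0,0],[0,0,0]],
    [0,[0.006,0,0],[0,0,0]],
    [0,[0.006,0,0],[0,0,0]],
    [0,[0.006,0,0],[0,0,0]],
    [0,[0,0,0],[0,0,0]]
  ]
}}

```text
time: 3.48
ee_pos: [516.0, -26.8, 70.5]
orientation: [0.766, 0.643, 0.002, 0.003]
contact_force: [9.0, -7.4, -7.2]
gripper_width: 15.9
gripper_force: 30.0
```

Emit:
{"op": "arm_command", "data": {
  "motion": [
    [0,[0.003,0,0],[0,0,0]],
    [0,[0.003,0,0],[0,0,0]],
    [0,[0.003,0,0],[0,0,0]],
    [0,[0,0,0],[0,0,0]]
  ]
}}

```text
time: 3.82
ee_pos: [516.6, -23.8, 70.5]
orientation: [0.765, 0.644, 0.002, 0.004]
contact_force: [7.5, -16.9, -8.2]
gripper_width: 15.9
gripper_force: 30.0
```

Emit:
{"op": "arm_command", "data": {
  "motion": [
    [0,[0.003,0,0],[0,0,0]],
    [0,[0.003,0,0],[0,0,0]],
    [0,[0,0,0],[0,0,0]]
  ]
}}

```text
time: 4.07
ee_pos: [516.6, -23.3, 70.4]
orientation: [0.765, 0.644, -0.0, 0.005]
contact_force: [5.7, -34.0, -7.1]
gripper_width: 15.4
gripper_force: 30.0
```

Run:
```python
from h import *
c=shot("scene","s2");cv2.imwrite("pics/s2c.png",cv2.resize(c["frame"][200:350,200:420,::-1],None,fx=3.6,fy=3.6))
```

```text
(no output)
```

View pics/s2c.png

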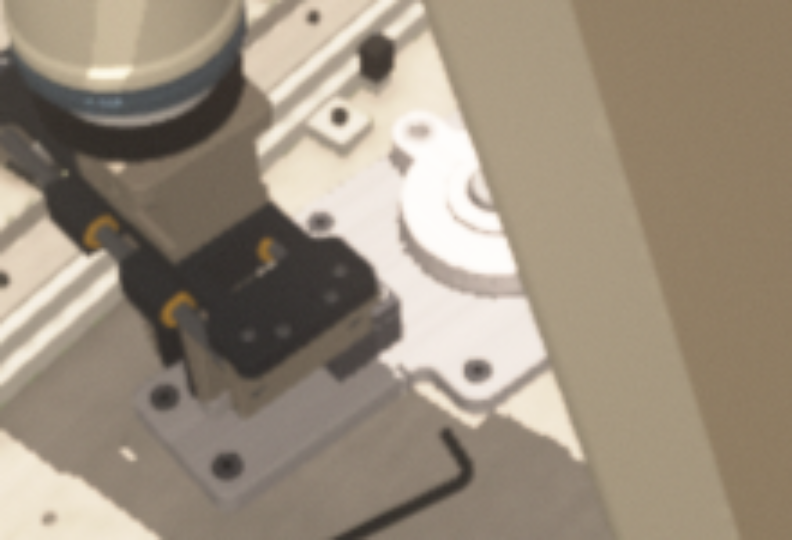

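Emit:
{"op": "arm_command", "data": {
  "motion": [
    [0.5,[0,0,0],[0,0,0]],
    [0.5,[0,0,0],[0,0,0]],
    [0.5,[0,0,0],[0,0,0]],
    [0.5,[0,0,-0.04],[0,0,0]],
    [0.5,[0,0,-0.05],[0,0,0]],
    [0.5,[0,0,-0.05],[0,0,0]],
    [0.5,[0,0,-0.05],[0,0,0]],
    [0.5,[0,0,0],[0,0,0]]
  ]
}}

```text
time: 4.78
ee_pos: [516.4, -18.1, 168.6]
orientation: [0.766, 0.643, 0.003, 0.002]
contact_force: [0.2, -0.3, 0.3]
gripper_width: 45.8
gripper_force: 0.0
```

Run:
```python
from h import *
print(observe()["ee_pos"])
plan([541,-203,150],170.3,14)
```

```text
[516.37388375 -18.11738189 168.61821756]
[np.float64(-0.0254), np.float64(0.008), np.float64(0.0027)] -0.0358
[np.float64(-0.0261), np.float64(0.0051), np.float64(0.0027)] -0.0358
[np.float64(-0.0266), np.float64(0.0022), np.float64(0.0027)] -0.0358
[np.float64(-0.0266), np.float64(-0.0008), np.float64(0.0027)] -0.0358
[np.float64(-0.0264), np.float64(-0.0038), np.float64(0.0027)] -0.0358
[np.float64(-0.0258), np.float64(-0.0068), np.float64(0.0027)] -0.0358
[np.float64(-0.0249), np.float64(-0.0096), np.float64(0.0027)] -0.0358
[np.float64(-0.0236), np.float64(-0.0123), np.float64(0.0027)] -0.0358
[np.float64(-0.0221), np.float64(-0.0149), np.float64(0.0027)] -0.0358
[np.float64(-0.0203), np.float64(-0.0173), np.float64(0.0027)] -0.0358
[np.float64(-0.0182), np.float64(-0.0195), np.float64(0.0027)] -0.0358
[np.float64(-0.0159), np.float64(-0.0214), np.float64(0.0027)] -0.0358
[np.float64(-0.0134), np.float64(-0.023), np.float64(0.0027)] -0.0358
[np.float64(-0.0107), np.float64(-0.0244), np.float64(0.0027)] -0.0358
```

Emit:
{"op": "arm_command", "data": {
  "motion": [
    [0.5,[-0.0254,0.008,0.0027],[0,0,-0.0358]],
    [0.5,[-0.026,0.005,0.0027],[0,0,-0.0358]],
    [0.5,[-0.0266,0.002,0.0027],[0,0,-0.0358]],
    [0.5,[-0.0266,-0.001,0.0027],[0,0,-0.0358]],
    [0.5,[-0.0264,-0.004,0.0027],[0,0,-0.0358]],
    [0.5,[-0.0258,-0.007,0.0027],[0,0,-0.0358]],
    [0.5,[-0.025,-0.0096,0.0027],[0,0,-0.0358]],
    [0.5,[-0.0236,-0.0123,0.0027],[0,0,-0.0358]]
  ]
}}

```text
time: 5.45
ee_pos: [527.1, -124.4, 152.6]
orientation: [0.407, 0.913, 0.0, -0.0]
contact_force: [0.3, -0.5, -0.3]
gripper_width: 45.7
gripper_force: 0.0
```

Emit:
{"op": "arm_command", "data": {
  "motion": [
    [0.5,[-0.022,-0.015,0.0027],[0,0,-0.0358]],
    [0.5,[-0.02,-0.0173,0.0027],[0,0,-0.0358]],
    [0.5,[-0.018,-0.0195,0.0027],[0,0,-0.0358]],
    [0.5,[-0.016,-0.0214,0.0027],[0,0,-0.0358]],
    [0.5,[-0.0134,-0.023,0.0027],[0,0,-0.0358]],
    [0.5,[-0.0107,-0.0244,0.0027],[0,0,-0.0358]],
    [0.5,[0,0,0],[0,0,0]],
    [0.5,[0,0,0],[0,0,0]]
  ]
}}

```text
time: 6.12
ee_pos: [537.3, -203.1, 144.4]
orientation: [0.087, 0.996, 0.0, -0.0]
contact_force: [0.7, -0.7, -0.3]
gripper_width: 45.9
gripper_force: 0.0
```

Run:
```python
from h import *
o=observe();print(o["ee_pos"],yaw(o["orientation"]))
shot("wrist","w3");shot("top","t3")
```

```text
[ 537.31308558 -203.13570917  144.42391181] 169.98128362541772
```

View pics/w3.png

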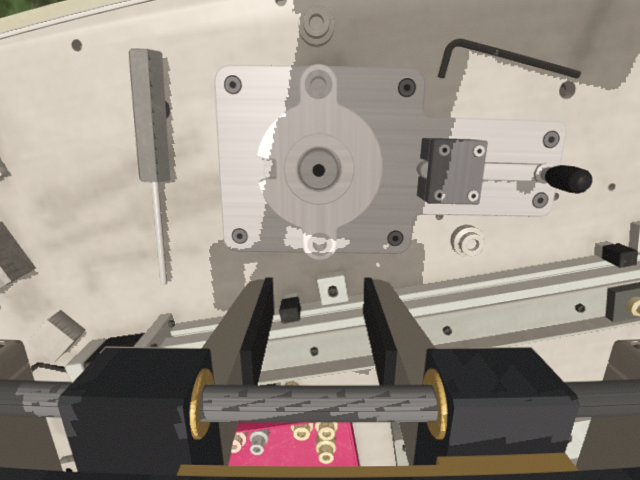

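Wrist view: bolt nose is drawn into the housing (~(420,170)); spigot top (319,170), ears (319,83) and (320,243), notch (268,165), plate screws (232,84), (407,87), (396,238), (239,236).

Run:
```python
from h import *
w=load("w3");w1=load("w1")
print("sp",atz(w,(319,170),46),tri((w,(319,170)),(w1,(322,306))))
e1=atz(w,(319,83),36);e2=atz(w,(320,243),36);d=e2-e1
print(e1,e2,np.hypot(*d[:2]),np.degrees(np.arctan2(d[1],d[0])))
S=[atz(w,p,14)[:2] for p in((232,84),(407,87),(396,238),(239,236))];print(S)
for a,b in((0,1),(3,2)): q=S[b]-S[a];print(np.degrees(np.arctan2(q[1],q[0])))
print("housing",[atz(w,p,49)[:2] for p in((424,138),(488,140),(487,205),(421,204))])
```

```text
sp [ 484.12842035 -192.92789017   46.        ] [ 484.18331735 -192.96599866   46.65608193]
[ 427.69295573 -182.97397722   36.        ] [ 539.57945565 -201.86128917   36.        ] 113.46946469325891 -9.581641917581008
[array([ 414.70834959, -245.39896576]), array([ 439.05310191, -119.18540604]), array([ 553.24003929, -140.68331665]), array([ 529.10550027, -267.344732  ])]
79.08255689375834
79.21196772060601
housing [array([ 474.86239511, -119.98803259]), array([483.31956381, -77.09148977]), array([528.20806815, -79.86610576]), array([ 519.42971333, -126.3438915 ])]
```

Emit:
{"op": "arm_command", "data": {
  "motion": [
    [0.5,[-0.006,0.002,0.03],[0,0,-0.002]],
    [0.5,[0,0,0.04],[0,0,0]],
    [0.5,[0,0,0.05],[0,0,0]],
    [0.5,[0,0,0.04],[0,0,0]],
    [0.5,[0,0,0.02],[0,0,0]],
    [0.5,[0,0,0],[0,0,0]]
  ]
}}

```text
time: 6.72
ee_pos: [539.2, -201.6, 52.7]
orientation: [0.082, 0.997, 0.001, -0.002]
contact_force: [-0.6, 0.3, 0.5]
gripper_width: 46.1
gripper_force: 0.0
```

Emit:
{"op": "arm_command", "data": {
  "motion": [
    [0.5,[0,0,0.02],[0,0,0]],
    [0.5,[0,0,0.012],[0,0,0]],
    [0.5,[0,-0.006,0],[0,0,0]],
    [0.5,[0,-0.006,0],[0,0,0]],
    [0.5,[0,-0.006,0],[0,0,0]],
    [0.5,[0.0022,-0.0099,0],[0,0,0.0278]],
    [0.5,[0.0022,-0.0099,0],[0,0,0.0278]],
    [0.5,[0.0022,-0.0099,0],[0,0,0.0278]]
  ]
}}

```text
time: 7.38
ee_pos: [532.4, -225.5, 39.3]
orientation: [0.214, 0.977, 0.0, 0.0]
contact_force: [-0.8, 2.6, 0.8]
gripper_width: 46.0
gripper_force: 1.2
```

```bash
cat >> h.py <<'E'
C=np.array([484.2,-193.0])
def stat():
    o=observe();d=o["ee_pos"][:2]-C;y=yaw(o["orientation"]);r=np.radians(y)
    print("t",round(o["time"],2),np.round(o["ee_pos"],1),"yaw",round(y,1),"C in tool",np.round([-(d@[np.cos(r),np.sin(r)]),-(d@[np.sin(r),-np.cos(r)])],1),"F",np.round(o["contact_force"],1),"j6",o["joint_pos"][5])
E
python3 -c "from h import *;stat()"
```

```text
t 7.38 [ 532.4 -225.5   39.3] yaw 155.3 C in tool [57.4  9.4] F [-0.8  2.6  0.8] j6 -1.5440312012847526
```

Emit:
{"op": "arm_command", "data": {
  "motion": [
    [0.5,[0.0022,-0.0099,0],[0,0,0.0278]],
    [0.5,[0.0022,-0.0099,0],[0,0,0.0278]],
    [0.5,[0.0022,-0.0099,0],[0,0,0.0278]],
    [0.5,[0.0022,-0.0099,0],[0,0,0.0278]],
    [0.5,[0.0022,-0.0099,0],[0,0,0.0278]],
    [0.5,[0.0022,-0.0099,0],[0,0,0.0278]],
    [0.5,[0.0022,-0.0099,0],[0,0,0.0278]],
    [0.5,[0.0022,-0.0099,0],[0,0,0.0278]]
  ]
}}

```text
time: 8.05
ee_pos: [500.2, -248.7, 39.3]
orientation: [0.535, 0.845, 0.0, 0.0]
contact_force: [0.8, 2.8, -0.3]
gripper_width: 45.8
gripper_force: 1.1
```

```bash
python3 -c "from h import *;stat()"
```

```text
t 8.05 [ 500.2 -248.7   39.3] yaw 115.3 C in tool [57.2  9.3] F [ 0.8  2.8 -0.3] j6 -0.9060632836930662
```

Tracking precisely. Yaw is now 115; the target is about -11.

Emit:
{"op": "arm_command", "data": {
  "motion": [
    [0.5,[0.0022,-0.0099,0],[0,0,0.0278]],
    [0.5,[0.0022,-0.0099,0],[0,0,0.0278]],
    [0.5,[0.0022,-0.0099,0],[0,0,0.0278]],
    [0.5,[0.0022,-0.0099,0],[0,0,0.0278]],
    [0.5,[0.0022,-0.0099,0],[0,0,0.0278]],
    [0.5,[0.0022,-0.0099,0],[0,0,0.0278]],
    [0.5,[0.0022,-0.0099,0],[0,0,0.0278]],
    [0.5,[0.0022,-0.0099,0],[0,0,0.0278]]
  ]
}}

```text
time: 8.72
ee_pos: [461.3, -246.1, 39.5]
orientation: [0.792, 0.61, 0.001, 0.001]
contact_force: [2.7, 0.9, -1.3]
gripper_width: 46.2
gripper_force: 1.2
```

Emit:
{"op": "arm_command", "data": {
  "motion": [
    [0.5,[0.0022,-0.0099,0],[0,0,0.0278]],
    [0.5,[0.0022,-0.0099,0],[0,0,0.0278]],
    [0.5,[0.0022,-0.0099,0],[0,0,0.0278]],
    [0.5,[0.0022,-0.0099,0],[0,0,0.0278]],
    [0.5,[0.0022,-0.0099,0],[0,0,0.0278]],
    [0.5,[0.0022,-0.0099,0],[0,0,0.0278]],
    [0.5,[0.0022,-0.0099,0],[0,0,0.0278]],
    [0.5,[0.0022,-0.0099,0],[0,0,0.0278]]
  ]
}}

```text
time: 9.38
ee_pos: [433.0, -218.5, 39.6]
orientation: [0.953, 0.303, 0.001, 0.001]
contact_force: [1.8, -4.1, -1.9]
gripper_width: 46.0
gripper_force: 1.5
```

Run:
```python
from h import *
stat();shot("wrist","w4");shot("top","t4")
```

```text
t 9.38 [ 433.  -218.5   39.6] yaw 35.2 C in tool [56.5  8.7] F [ 1.8 -4.1 -1.9] j6 0.4863852738135387
```

View pics/w4.png

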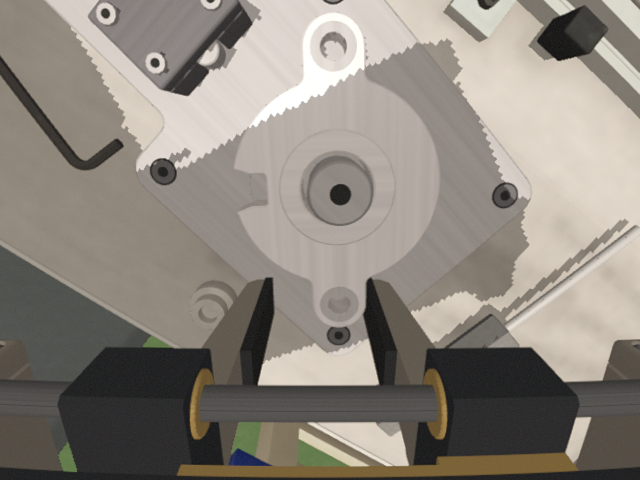

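Wrist view: ears (333,43) and (340,303), notch (255,190), bolt nose clear at (212,55), part_6 (212,305) outside the finger's path.

Run:
```python
from h import *
w=load("w4")
e1=atz(w,(340,303),36);e2=atz(w,(334,43),36);d=e2-e1
print(e1,e2,np.hypot(*d[:2]),np.degrees(np.arctan2(d[1],d[0])),(e1+e2)/2,atz(w,(340,194),46))
```

```text
[ 440.17346792 -226.42688799   36.        ] [ 530.7844332  -157.17700099   36.        ] 114.04338594994053 37.389053427139686 [ 485.47895056 -191.80194449   36.        ] [ 484.18455707 -193.40813514   46.        ]
```

Emit:
{"op": "arm_command", "data": {
  "motion": [
    [0.5,[0.0022,-0.0099,0],[0,0,0.0278]],
    [0.5,[0.0022,-0.0099,0],[0,0,0.0278]],
    [0.5,[0.0022,-0.0099,0],[0,0,0.0278]],
    [0.5,[0.0022,-0.0099,0],[0,0,0.0278]],
    [0.5,[0.0022,-0.0099,0],[0,0,0.0278]],
    [0.5,[0.0022,-0.0099,0],[0,0,0.0278]],
    [0.5,[0.0022,-0.0099,0],[0,0,0.0278]],
    [0.5,[0.0022,-0.0099,0],[0,0,0.0278]]
  ]
}}

```text
time: 10.15
ee_pos: [428.8, -178.5, 39.2]
orientation: [0.999, -0.04, 0.001, 0.0]
contact_force: [-0.3, -4.1, 0.3]
gripper_width: 45.7
gripper_force: 1.5
```

Emit:
{"op": "arm_command", "data": {
  "motion": [
    [0.5,[0.0015,-0.0069,0],[0,0,0.0194]],
    [0.5,[0.0015,-0.0069,0],[0,0,0.0194]],
    [0.5,[0,0,0],[0,0,0]],
    [0.5,[0,0,0],[0,0,0]]
  ]
}}

```text
time: 10.48
ee_pos: [430.8, -171.4, 39.0]
orientation: [0.995, -0.098, 0.0, 0.0]
contact_force: [-0.4, 0.1, -0.6]
gripper_width: 45.9
gripper_force: 0.0
```

Run:
```python
from h import *
stat();shot("wrist","w5")
```

```text
t 10.48 [ 430.8 -171.4   39. ] yaw -11.3 C in tool [56.6 10.7] F [-0.4  0.1 -0.6] j6 1.3858859007643267
```

View pics/w5.png

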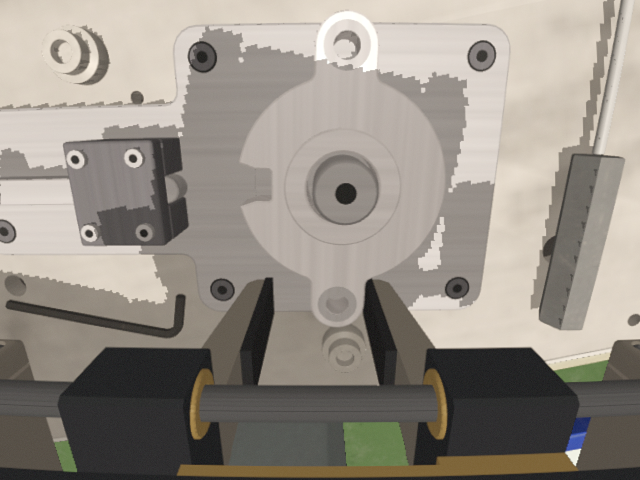

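Wrist view: notch (257,184) now lines up with the bolt nose (178,189); ears (346,42), (337,303); part_6 (345,345) undisturbed.

Run:
```python
from h import *
w=load("w5")
e1=atz(w,(337,303),36);e2=atz(w,(347,42),36);d=e2-e1
print(e1,e2,np.hypot(*d[:2]),np.degrees(np.arctan2(d[1],d[0])),(e1+e2)/2,atz(w,(345,194),46))
S=[atz(w,p,14)[:2] for p in((202,57),(482,55),(457,288),(222,290))];c=np.mean(S,0)
for a,b in((1,0),(2,3)): q=S[b]-S[a];print(np.degrees(np.arctan2(q[1],q[0])))
a=np.radians(79.15);X=np.array([np.sin(a),-np.cos(a)]);Y=np.array([np.cos(a),np.sin(a)])
for n,p,z in(("notch mid bottom",(271,184),36),("notch rim u",(243,163),36),("rim l",(240,207),36),("in u",(271,169),36),("in l",(271,200),36),("nose",(187,189),28)):
    q=atz(w,p,z)[:2]-c;print(n,q@X,q@Y)
print(c)
```

```text
[ 430.48350699 -180.61678055   36.        ] [ 541.72269171 -205.15719276   36.        ] 113.91395019276243 -12.440719579975967 [ 486.10309935 -192.88698666   36.        ] [ 483.86694241 -193.25751641   46.        ]
79.27678762093312
79.22009988092229
notch mid bottom 2.6746030065868656 31.864033435040003
notch rim u 11.841945482844551 43.52423030568324
rim l -7.435860352492912 46.12084233624265
in u 9.158619392255854 31.583137170931643
in l -4.404456965687848 32.17450739236361
nose -0.43994191288993356 71.94820585077777
[ 483.96840363 -193.56936006]
```

Emit:
{"op": "arm_command", "data": {
  "motion": [
    [0.5,[0,0.012,0],[0,0,0]],
    [0.5,[0,0.012,0],[0,0,0]],
    [0.5,[0,0.012,0],[0,0,0]],
    [0.5,[0,0.003,0],[0,0,0]],
    [0.5,[0,0.003,0],[0,0,0]],
    [0.5,[0,0,0],[0,0,0]]
  ]
}}

```text
time: 11.03
ee_pos: [426.1, -192.1, 38.6]
orientation: [0.995, -0.101, -0.0, -0.0]
contact_force: [0.3, 1.1, 0.4]
gripper_width: 45.5
gripper_force: 0.0
```

Run:
```python
from h import *
stat();c=shot("wrist","w6");cv2.imwrite("pics/w6c.png",cv2.resize(c["frame"][0:340,60:520,::-1],None,fx=1.7,fy=1.7))
```

```text
t 11.03 [ 426.1 -192.1   38.6] yaw -11.5 C in tool [ 57.1 -10.8] F [0.3 1.1 0.4] j6 1.3455528838753217
```

View pics/w6c.png

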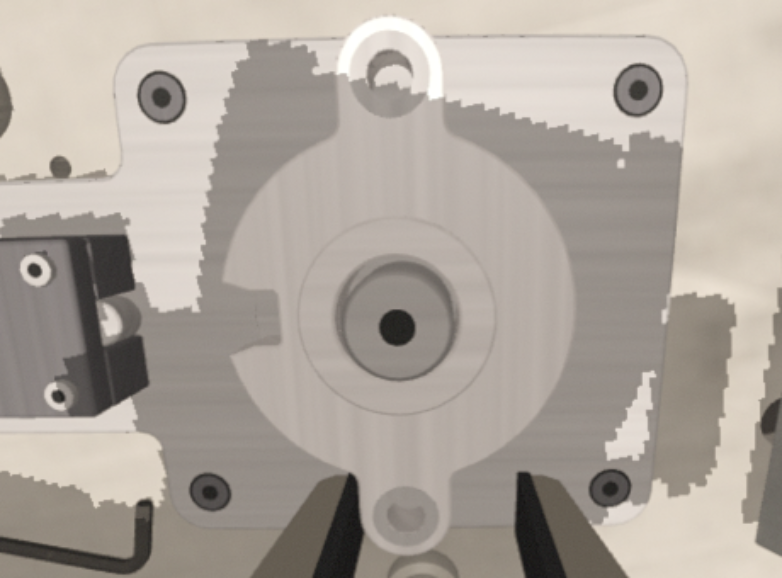

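Crop: notch inner corners (278,290)/(279,345), nose tip (140,318), ears (390,72), (405,516): notch visibly level with the nose.

Run:
```python
from h import *
w=load("w6");u=lambda p:(60+p[0]/1.7,p[1]/1.7)
S=[atz(w,u(p),14)[:2] for p in((162,97),(638,90),(610,488),(210,491))];c=np.mean(S,0)
e1=atz(w,u((405,516)),36);e2=atz(w,u((390,73)),36);d=e2-e1
print(np.degrees(np.arctan2(d[1],d[0])),c)
a=np.radians(79.2);X=np.array([np.sin(a),-np.cos(a)]);Y=np.array([np.cos(a),np.sin(a)])
for n,p,z in(("in u",(278,290),36),("in l",(279,345),36),("rim u",(223,283),36),("rim l",(232,356),36),("nose",(140,318),28)):
    q=atz(w,u(p),z)[:2]-c;print(n,q@X,q@Y)
```

```text
-10.645359840736921 [ 484.00635279 -193.70129522]
in u 8.198635885272934 30.698002383416537
in l -6.00272498277869 31.655871456914785
rim u 10.217356732959097 44.60643475143927
rim l -8.742370144966335 44.32523740045416
nose 0.4604959329435561 71.33589156606918
```

Emit:
{"op": "arm_command", "data": {
  "motion": [
    [0.5,[0,-0.01,0],[0,0,0]],
    [0.5,[0,-0.008,0],[0,0,0]],
    [0.5,[0,0,-0.03],[0,0,0]],
    [0.5,[0,0,-0.05],[0,0,0]],
    [0.5,[0,0,-0.06],[0,0,0]],
    [0.5,[0,0,-0.06],[0,0,0]],
    [0.5,[0,0,0],[0,0,0]]
  ]
}}

```text
time: 11.67
ee_pos: [431.0, -183.5, 143.4]
orientation: [0.995, -0.1, 0.004, 0.001]
contact_force: [0.7, -0.5, 1.1]
gripper_width: 45.9
gripper_force: 0.0
```

Run:
```python
from h import *
stat();plan([515.3,-30.3,135],79.2,14)
```

```text
t 11.67 [ 431.  -183.5  143.4] yaw -11.5 C in tool [54.  -1.3] F [ 0.7 -0.5  1.1] j6 1.3654535533008259
[np.float64(0.0074), np.float64(-0.0238), np.float64(0.0012)] -0.036
[np.float64(0.0101), np.float64(-0.0229), np.float64(0.0012)] -0.036
[np.float64(0.0126), np.float64(-0.0216), np.float64(0.0012)] -0.036
[np.float64(0.0149), np.float64(-0.02), np.float64(0.0012)] -0.036
[np.float64(0.0171), np.float64(-0.0182), np.float64(0.0012)] -0.036
[np.float64(0.0191), np.float64(-0.0162), np.float64(0.0012)] -0.036
[np.float64(0.0208), np.float64(-0.0139), np.float64(0.0012)] -0.036
[np.float64(0.0222), np.float64(-0.0115), np.float64(0.0012)] -0.036
[np.float64(0.0233), np.float64(-0.0089), np.float64(0.0012)] -0.036
[np.float64(0.0242), np.float64(-0.0062), np.float64(0.0012)] -0.036
[np.float64(0.0247), np.float64(-0.0034), np.float64(0.0012)] -0.036
[np.float64(0.025), np.float64(-0.0006), np.float64(0.0012)] -0.036
[np.float64(0.0249), np.float64(0.0022), np.float64(0.0012)] -0.036
[np.float64(0.0245), np.float64(0.005), np.float64(0.0012)] -0.036
```

Emit:
{"op": "arm_command", "data": {
  "motion": [
    [0.5,[0.0074,-0.024,0.0012],[0,0,-0.036]],
    [0.5,[0.01,-0.023,0.0012],[0,0,-0.036]],
    [0.5,[0.0126,-0.0216,0.0012],[0,0,-0.036]],
    [0.5,[0.015,-0.02,0.0012],[0,0,-0.036]],
    [0.5,[0.017,-0.018,0.0012],[0,0,-0.036]],
    [0.5,[0.019,-0.016,0.0012],[0,0,-0.036]],
    [0.5,[0.021,-0.014,0.0012],[0,0,-0.036]],
    [0.5,[0.022,-0.0115,0.0012],[0,0,-0.036]]
  ]
}}

```text
time: 12.33
ee_pos: [476.3, -94.1, 133.3]
orientation: [0.938, 0.348, -0.0, -0.0]
contact_force: [-0.4, -0.6, -0.7]
gripper_width: 46.2
gripper_force: 0.0
```

Emit:
{"op": "arm_command", "data": {
  "motion": [
    [0.5,[0.0233,-0.009,0.0012],[0,0,-0.036]],
    [0.5,[0.0242,-0.006,0.0012],[0,0,-0.036]],
    [0.5,[0.0247,-0.0034,0.0012],[0,0,-0.036]],
    [0.5,[0.025,-0.0006,0.0012],[0,0,-0.036]],
    [0.5,[0.025,0.002,0.0012],[0,0,-0.036]],
    [0.5,[0.0245,0.005,0.0012],[0,0,-0.036]],
    [0.5,[0,0,0],[0,0,0]],
    [0.5,[0,0,0],[0,0,0]]
  ]
}}

```text
time: 13.0
ee_pos: [512.0, -29.0, 129.8]
orientation: [0.771, 0.637, -0.0, -0.0]
contact_force: [-1.3, 0.2, -0.4]
gripper_width: 46.2
gripper_force: 0.0
```

Run:
```python
from h import *
stat();plan([515.3,-30.3,69],79.2,1)
c=read_camera("top");cv2.imwrite("pics/t7.png",c["frame"][:,:,::-1])
```

```text
t 13.0 [512.  -29.  129.8] yaw 79.1 C in tool [-166.3    3.7] F [-1.3  0.2 -0.4] j6 0.13090778166653855
[np.float64(-0.0013), np.float64(0.007), np.float64(0.1215)] -0.0006
```

Emit:
{"op": "arm_command", "data": {
  "motion": [
    [0.5,[-0.0013,0.007,0.02],[0,0,0]],
    [0.5,[0,0,0.04],[0,0,0]],
    [0.5,[0,0,0.04],[0,0,0]],
    [0.5,[0,0,0.02],[0,0,0]],
    [0.5,[0,0,0],[0,0,0]],
    [0.5,[0,0,0],[0,0,0]]
  ]
}}

```text
time: 13.55
ee_pos: [515.2, -31.3, 69.8]
orientation: [0.771, 0.637, -0.001, -0.0]
contact_force: [0.3, -0.0, 0.3]
gripper_width: 46.0
gripper_force: 0.0
```

Emit:
{"op": "arm_command", "data": {
  "motion": [
    [0,[0,0,0],[0,0,0]],
    [0,[0,0,0],[0,0,0]],
    [0,[0,0,0],[0,0,0]],
    [0,[0,0,0],[0,0,0]],
    [0,[0,0,0],[0,0,0]],
    [0,[0,0,0],[0,0,0]]
  ]
}}

```text
time: 14.05
ee_pos: [515.5, -30.8, 70.8]
orientation: [0.771, 0.637, 0.0, -0.0]
contact_force: [-2.2, -0.3, 5.9]
gripper_width: 16.4
gripper_force: 30.0
```

Emit:
{"op": "arm_command", "data": {
  "motion": [
    [0,[-0.006,0,0],[0,0,0]],
    [0,[-0.0064,0,0],[0,0,0]],
    [0,[-0.0064,0,0],[0,0,0]],
    [0,[-0.0064,0,0],[0,0,0]],
    [0,[-0.0064,0,0],[0,0,0]],
    [0,[-0.0064,0,0],[0,0,0]],
    [0,[-0.0064,0,0],[0,0,0]],
    [0,[0,0,0],[0,0,0]]
  ]
}}

```text
time: 14.72
ee_pos: [511.5, -52.0, 70.8]
orientation: [0.771, 0.637, 0.0, -0.0]
contact_force: [-1.3, 6.0, 5.5]
gripper_width: 15.8
gripper_force: 30.0
```

Emit:
{"op": "arm_command", "data": {
  "motion": [
    [0,[-0.003,0,0],[0,0,0]],
    [0,[-0.003,0,0],[0,0,0]],
    [0,[-0.003,0,0],[0,0,0]],
    [0,[-0.003,0,0],[0,0,0]],
    [0,[0,0,0],[0,0,0]]
  ]
}}

```text
time: 15.13
ee_pos: [510.4, -57.7, 70.8]
orientation: [0.771, 0.637, 0.001, -0.001]
contact_force: [-1.4, 7.1, 5.8]
gripper_width: 15.7
gripper_force: 30.0
```

Emit:
{"op": "arm_command", "data": {
  "motion": [
    [0,[-0.003,0,0],[0,0,0]],
    [0,[-0.003,0,0],[0,0,0]],
    [0,[-0.003,0,0],[0,0,0]],
    [0,[-0.003,0,0],[0,0,0]],
    [0,[0,0,0],[0,0,0]]
  ]
}}

```text
time: 15.55
ee_pos: [509.2, -63.6, 70.8]
orientation: [0.771, 0.637, 0.001, -0.001]
contact_force: [-1.1, 7.2, 6.5]
gripper_width: 15.8
gripper_force: 30.0
```

Emit:
{"op": "arm_command", "data": {
  "motion": [
    [0,[-0.003,0,0],[0,0,0]],
    [0,[-0.003,0,0],[0,0,0]],
    [0,[-0.003,0,0],[0,0,0]],
    [0,[0,0,0],[0,0,0]]
  ]
}}

```text
time: 15.88
ee_pos: [508.4, -68.0, 70.8]
orientation: [0.771, 0.637, 0.001, -0.001]
contact_force: [-2.2, 7.9, 6.1]
gripper_width: 16.0
gripper_force: 30.0
```

Emit:
{"op": "arm_command", "data": {
  "motion": [
    [0,[-0.002,0,0],[0,0,0]],
    [0,[-0.002,0,0],[0,0,0]],
    [0,[-0.002,0,0],[0,0,0]],
    [0,[0,0,0],[0,0,0]]
  ]
}}

```text
time: 16.22
ee_pos: [507.9, -70.8, 70.8]
orientation: [0.771, 0.637, 0.001, -0.001]
contact_force: [-0.9, 8.1, 6.0]
gripper_width: 15.9
gripper_force: 30.0
```

Emit:
{"op": "arm_command", "data": {
  "motion": [
    [0,[-0.002,0,0],[0,0,0]],
    [0,[-0.001,0,0],[0,0,0]],
    [0,[0,0,0],[0,0,0]]
  ]
}}

```text
time: 16.47
ee_pos: [507.5, -72.3, 70.8]
orientation: [0.771, 0.637, 0.001, -0.001]
contact_force: [-1.3, 8.1, 6.6]
gripper_width: 15.8
gripper_force: 30.0
```

Emit:
{"op": "arm_command", "data": {
  "motion": [
    [0,[-0.001,0,0],[0,0,0]],
    [0,[-0.001,0,0],[0,0,0]],
    [0,[0,0,0],[0,0,0]]
  ]
}}

```text
time: 16.72
ee_pos: [507.5, -73.0, 70.8]
orientation: [0.771, 0.637, 0.001, -0.001]
contact_force: [-1.4, 10.5, 7.1]
gripper_width: 16.2
gripper_force: 30.0
```

Emit:
{"op": "arm_command", "data": {
  "motion": [
    [0,[-0.001,0,0],[0,0,0]],
    [0,[-0.001,0,0],[0,0,0]],
    [0,[0,0,0],[0,0,0]]
  ]
}}

```text
time: 16.97
ee_pos: [507.3, -73.6, 70.8]
orientation: [0.771, 0.637, 0.001, -0.001]
contact_force: [-0.5, 12.3, 7.5]
gripper_width: 16.0
gripper_force: 30.0
```

Emit:
{"op": "arm_command", "data": {
  "motion": [
    [0,[-0.001,0,0],[0,0,0]],
    [0,[0,0,0],[0,0,0]]
  ]
}}

```text
time: 17.13
ee_pos: [507.2, -74.1, 70.8]
orientation: [0.771, 0.637, 0.001, -0.001]
contact_force: [-0.4, 11.6, 6.2]
gripper_width: 15.8
gripper_force: 30.0
```

Emit:
{"op": "arm_command", "data": {
  "motion": [
    [0,[-0.001,0,0],[0,0,0]],
    [0,[-0.001,0,0],[0,0,0]],
    [0,[0,0,0],[0,0,0]]
  ]
}}

```text
time: 17.38
ee_pos: [507.1, -74.7, 70.8]
orientation: [0.771, 0.637, 0.001, -0.001]
contact_force: [0.1, 15.1, 5.9]
gripper_width: 15.9
gripper_force: 30.0
```

Emit:
{"op": "arm_command", "data": {
  "motion": [
    [0,[-0.001,0,0],[0,0,0]],
    [0,[0,0,0],[0,0,0]]
  ]
}}

```text
time: 17.55
ee_pos: [507.1, -74.9, 70.8]
orientation: [0.771, 0.637, 0.001, -0.001]
contact_force: [0.4, 16.5, 7.2]
gripper_width: 16.1
gripper_force: 30.0
```

Emit:
{"op": "arm_command", "data": {
  "motion": [
    [0,[-0.001,0,0],[0,0,0]],
    [0,[0,0,0],[0,0,0]]
  ]
}}

```text
time: 17.72
ee_pos: [507.0, -75.1, 70.8]
orientation: [0.771, 0.637, 0.001, -0.001]
contact_force: [0.7, 18.9, 6.6]
gripper_width: 16.0
gripper_force: 30.0
```

Emit:
{"op": "arm_command", "data": {
  "motion": [
    [0,[-0.001,0,0],[0,0,0]],
    [0,[0,0,0],[0,0,0]]
  ]
}}

```text
time: 17.88
ee_pos: [507.0, -75.3, 70.8]
orientation: [0.771, 0.637, 0.002, -0.002]
contact_force: [0.2, 21.8, 6.3]
gripper_width: 16.1
gripper_force: 30.0
```

Emit:
{"op": "arm_command", "data": {
  "motion": [
    [0,[0.002,0,0],[0,0,0]],
    [0,[0.001,0,0],[0,0,0]],
    [0.5,[0,0,0],[0,0,0]],
    [0.5,[0,0,0],[0,0,0]],
    [0.5,[0,0,0],[0,0,0]],
    [0.5,[0,0,0],[0,0,0]],
    [0.5,[0,0,-0.03],[0,0,0]],
    [0.5,[0,0,-0.05],[0,0,0]]
  ]
}}

```text
time: 18.55
ee_pos: [505.1, -76.8, 108.7]
orientation: [0.771, 0.637, -0.002, -0.002]
contact_force: [-0.3, -0.0, -0.2]
gripper_width: 46.1
gripper_force: 0.0
```

Emit:
{"op": "arm_command", "data": {
  "motion": [
    [0.5,[0,0,-0.06],[0,0,0]],
    [0.5,[0.02,0,-0.06],[0,0,0]],
    [0.5,[0.04,0,-0.05],[0,0,0]],
    [0.5,[0.05,0,0],[0,0,0]],
    [0.5,[0.05,0,0],[0,0,0]],
    [0.5,[0,0,0],[0,0,0]],
    [0.5,[0,0,0],[0,0,0]]
  ]
}}

```text
time: 19.13
ee_pos: [521.9, 2.4, 195.3]
orientation: [0.77, 0.638, -0.0, 0.0]
contact_force: [0.1, -0.7, -0.8]
gripper_width: 45.6
gripper_force: 0.0
```

Run:
```python
from h import *
stat();c=shot("top","t8");cv2.imwrite("pics/t8c.png",cv2.resize(c["frame"][150:330,200:460,::-1],None,fx=3,fy=3))
shot("wrist","w8");shot("scene","s8")
```

```text
t 19.13 [521.9   2.4 195.3] yaw 79.3 C in tool [-199.    -0.8] F [ 0.1 -0.7 -0.8] j6 0.18857123853003654
```

View pics/w8.png

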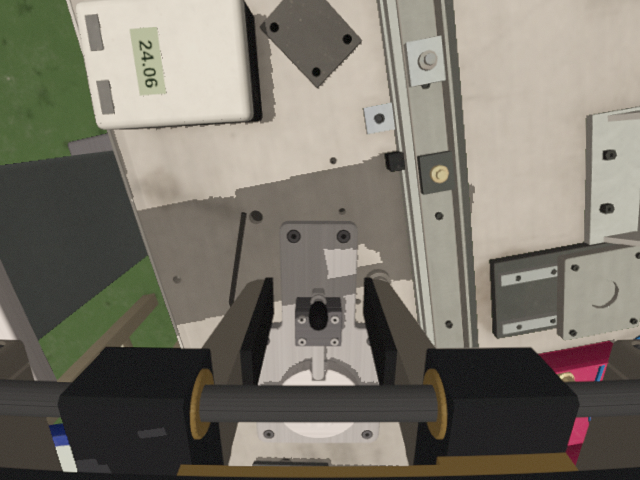

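The wrist view shows the bolt bar running from the housing (318,320) into the flange at (318,370). The measured travel, about 45 mm, and the stiff rise in force at the end both match "firmly home".

```bash
python3 -c "
from cell import sign_off
print(sign_off())"
```

```text
the job is handed in; nothing more can be done
None
```

The job is handed in, and I have no verdict from the judge. I drew the bolt back, turned the flange about 181° so the notch faces the bolt, and shot the bolt home. It moved about 45 mm by the arm's position, with about 14 N estimated on the flange, and the gripper was clear of everything after about 19 s.

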